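# Lay out a beauty lot for its catalogue photo

### The arm

A 6-joint arm with a two-finger parallel gripper is mounted at the origin on the work surface. World frame = base frame: x ahead of the robot, y to its left, z up, the work surface at z = 0. Lengths are in m, angles in degrees, forces in N, time in s.
With the tool pointing down it reaches from about 0.325 to 0.775 m from the base axis. Payload 5.5 kg.
Tool frame: the origin (TCP) lies midway between the tips of the shut fingers; the grasp point (between the pads) lies 19 mm behind it; z points along the fingers, y is the direction in which the jaws open and shut (so a half turn about z gives the same grasp; the last joint's range is limited). The gripper opens to 88 mm and grips with 3 to 60 N. Pads are 20 mm wide; open, the fingers measure 115 mm over their backs; the gripper's body (75 mm by 178 mm) begins 61 mm behind the grasp point.
Start: joints at [70.663, 5.22, 70.514, -0, 104.267, -3.249], TCP at [0.166, 0.577, 0.223] pointing down, gripper open.
Joint ranges: [-164.24, 164.24], [-49.07, 125.15], [9.68, 141.18], [-86.29, 266.29], [3.28, 154.24], [-151.56, 151.56]. Speed limits (degrees/s): [147.25, 147.25, 172.46, 180, 180, 180].

### API

Orientations are given as a 3x3 rotation matrix whose columns are the frame's x, y, z axes.
In Python, from cell import r gives the robot as it stands. The module is installed in compiled form; this text tells all that it offers.
- The arm moves only by the tool step_arm, never from a script. Its argument "rows" is text: rows parted by semicolons, each of 6 numbers parted by spaces: the shift along the tool's x, y, z in m, then the turn, a rotation vector about the tool's x, y, z in degrees. A call has 1 to 20 rows; each row is the pose to reach, as a shift and turn from the pose commanded when the call began, along the tool's axes at that moment; what a row does not reach only later rows make up. A row lasts 1/8 s, in which the tool goes at most 62.5 mm and 10.7 degrees, less where a joint would pass 70% of its speed; a pose out of reach is approached as far as the arm can. A call with a gripper value outside its range is refused whole. "gripper" is the closure, from 0 (fully open) to 1 (shut), set as the call begins (left out, the last holds). The fingers move at their own pace and stop on an object; "squeeze" is the grip in N (left out, the last holds). Time passes only in rows, so rows that repeat a pose let the fingers close. It gives the time, the measured TCP pose, the force and the opening at its end, in the units of the state.
- r.observe(): the state, without advancing time (a new reading comes with each control period).
- r.camera(name): name is "side" or "top"; returns a dict with "img" (420x560x3 uint8, blue, green, red), "fx", "fy", "cx", "cy" (pixels), "position" and "orientation" of the camera in the world. Camera axes: x right, y down, z forward; pixel columns grow to the right and rows downward; lengths in m; the calibration is good to about 2 mm. A picture is of the moment at which its call begins. There is no depth.
- r.close_job(): hands the job in, once; it reports no verdict.
Trained networks look in a picture, given as the dict that the camera call returned (one of the last four; its "shot" number tells which), for a name from the list of things; names that differ only in an ending like _2 or _b are one class to them, and where a whole thing is asked for, a point or a joint stands for the part that bears it (a point fixed in the world has none). Each returns a list of dicts, best first, with "p" (0 to 1); they miss things now and then, are a little off and sometimes report something else, mostly with a low value. They report only what shows in the picture. A call takes as long as a camera call. They do not tell look-alikes from the thing itself.
- r.trace(picture, query): "pixels" (420x560 bool, what is visible of it) and "xy" ([column, row] in pixels, amid what is visible of it).
The state is a dict: "time_s": time; "joint_positions": joint angles; "joint_velocities": joint speeds; "joint_efforts": joint torques, N m; "eef_pos": TCP position; "tool_rot": TCP orientation; "wrist_force": force on the tool from outside, world axes, zero at the start; "ft_torque": the same for the moment, N m; "gripper_width": finger opening in m.
Only numpy, scipy, OpenCV 4.12 (cv2) and the standard library are available. Lean on these libraries where they do the work, as an engineer would, in place of code of your own. Each camera call takes 0.05 s, during which the arm holds its last target.

### The job

Lay out this auction lot on the grey photo board, seen from the board's front edge (the one with the black-and-white scale strip): stand the purple spray can behind the middle of the brown palette and the green-lidded jar behind the middle of the pink palette, each with a finger's width (about 20 mm) of clear board to its palette, and put the brass tin centred on top of the jar. Stand the amber bottle half-way between the two palettes and in line with them, and the yellow lot marker directly in front of the bottle, also with a finger's width (about 20 mm) between, its long side parallel to the board's front edge. Set everything down upright and gently, without dropping it or knocking it over, and leave the palettes, and the silver can and the blue-lidded jar of another lot, where they are.

Things in the scene. Friction and masses are not known exactly. Their poses are not given: they have to be found in the camera images.
- board: Matt grey photo board lying on the bench, fixed, 280 mm (its x) by 380 mm (its y), 4 mm thick. Origin: centre of its underside; its top is 4 mm higher. Its -x edge is the front edge, marked by a strip of black and white squares; its +x points to the back, its +y to the left as seen from the front edge.
- brown_palette: Brown eye-shadow palette: flat black case, 70 mm (its x) by 104 mm (its y), 14 mm high, with eight small round brown pans in two rows. Lies loose (0.22 kg) on the board in the left or right place, 190 to 210 mm from the pink one (centre to centre, along the board's y). Origin: centre of its underside; its +x points to the back of the board (within about 3 degrees). Not to be moved.
- pink_palette: Pink blusher palette: the same black case, 70 by 104 by 14 mm, with three larger round pink pans in one row; in the other of the two places. Origin: centre of its underside; its +x points to the back of the board. Not to be moved.
- purple_can_center (a point): Purple spray can with lilac bands, standing upright on the bench, 150 mm high: body 50 mm in diameter up to 103 mm, then a sloping shoulder and a purple cap 42 mm in diameter from 112 to 150 mm above its foot. 0.15 to 0.27 kg. Point: on its axis, half-way up, 75 mm above its foot; z up.
- green_jar_center (a point): Cream jar with a pale green lid, standing upright on the bench: 60 mm in diameter over the lid (the pale body below is 58 mm), 45 mm high, flat top, 0.17 kg. Point: on its axis, half-way up, 22.5 mm above its foot; z up.
- brass_tin_center (a point): Flat round brass-coloured powder tin lying flat on the bench, 54 mm in diameter, 22 mm high, 0.07 kg. Point: its centre, 11 mm above its underside; z up.
- amber_bottle_center (a point): Amber glass bottle with a white paper band and a black cap, standing upright on the bench, 90 mm high: body 36 mm in diameter up to 60 mm, then a shoulder and a cap 22 mm in diameter from 68 to 90 mm. 0.13 kg. Point: on its axis, half-way up, 45 mm above its foot; z up.
- marker_center (a point): Yellow A-shaped lot marker of moulded plastic, with a blank white label on each sloping face, standing on the bench: 54 mm long (its y), about 40 mm deep at the foot (its x), 49 mm high, 0.06 kg. Its two ends (across y) are flat and upright, 18 mm wide to 40 mm height: grip it across the ends. Both faces are alike, so either may face front. Point: its centre, 25 mm above its foot; x and y as said, z up.
- silver_can_center (a point): Bystander of another lot: silver spray can with a black cap, the same shape and size as the purple one (50 mm diameter, 150 mm high), standing on the bench beside the board. Point: half-way up, 75 mm above its foot. Leave it alone.
- blue_jar_center (a point): Bystander of another lot: white cream jar with a blue lid, 60 mm in diameter, 45 mm high, standing on the bench. Point: half-way up, 22.5 mm above its foot. Leave it alone.
Mind the look-alikes: they are no part of the job. Of the things that look like the part that bears purple_can_center, the smallest one is meant.

How it is judged:
By the outcome, as a careful person would: the job done as asked, in the order asked, and still so for the second after the job is handed in, with the robot touching nothing.
It also fails if it takes over 134 s, if anything falls off the work surface, if the arm or the gripper's body presses on something with over 40 N, if the wrist force passes 120 N, or if a joint passes its speed limit or range.

## Working session

There is one attempt and no reset: what is moved stays moved. The work goes in short steps, Python scripts to look and compute and a tool call to move; the robot and the scene stay as the last step left them, time stands still between calls to the robot, and variables do not carry over. Pictures are saved under pics/ and viewed, and the job is handed in when it is done.

Besides the shell and the picture viewer there is one more tool, called after "Request:" by a JSON object that holds its "method" and its "body". step_arm: Moves the arm, as the interface text tells. Its arguments: {"type":"object","properties":{"rows":{"type":"string"},"gripper":{"type":"number"},"squeeze":{"type":"number"}},"required":["rows"]}

```bash
mkdir -p pics; python3 - <<'E'
from cell import r
import cv2
s=r.observe(); print(s)
for n in("top","side"):
    c=r.camera(n); cv2.imwrite(f"pics/{n}0.png",c["img"]); print({k:v for k,v in c.items() if k!="img"})
E
```

```text
{'time_s': 0.0, 'joint_positions': array([ 7.06649293e+01,  5.26277660e+00,  7.05812416e+01,  4.71873873e-03,
        1.04267980e+02, -3.24964946e+00]), 'joint_velocities': array([-0.02300267, -0.00787014,  0.04138758, -0.09183821,  0.00188614,
       -0.00783852]), 'joint_efforts': array([ 2.89920295e-03, -4.46453261e+01, -4.06450975e+01,  6.99729379e-02,
        2.94369052e-02, -1.48528620e-04]), 'eef_pos': array([0.16612667, 0.57622877, 0.22151665]), 'tool_rot': array([[-9.60855218e-01,  2.77050046e-01, -7.22510254e-04],
       [ 2.77050922e-01,  9.60853517e-01, -1.81805183e-03],
       [ 1.90535177e-04, -1.94705672e-03, -9.99998086e-01]]), 'wrist_force': array([ 0.20583372,  0.12558615, -0.55513504]), 'ft_torque': array([-0.02307617,  0.01028177, -0.06048353]), 'gripper_width': 0.08804858454105158}
{'fx': 532.5234421325392, 'fy': 532.5234421325392, 'cx': 278.21921601885833, 'cy': 202.21591687849096, 'position': array([ 0.32060351, -0.01925303,  1.40375343]), 'orientation': array([[-0.0123682 , -0.98383834,  0.17863133],
       [-0.99985959,  0.01014861, -0.01333402],
       [ 0.01130566, -0.17877117, -0.98382572]]), 'shot': 1}
{'fx': 450.6278671170669, 'fy': 450.6278671170669, 'cx': 286.32973508595506, 'cy': 207.96219138170295, 'position': array([-0.1168827 , -0.73523893,  0.6427742 ]), 'orientation': array([[ 0.72431541, -0.35911486,  0.58856071],
       [-0.68908845, -0.34870723,  0.63526402],
       [-0.02289738, -0.8657019 , -0.50003592]]), 'shot': 2}
```

View pics/top0.png

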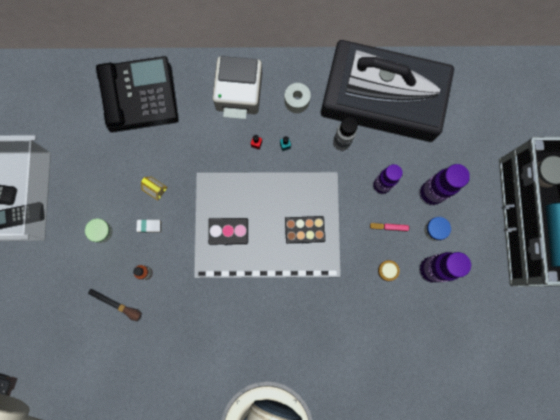

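View pics/side0.png

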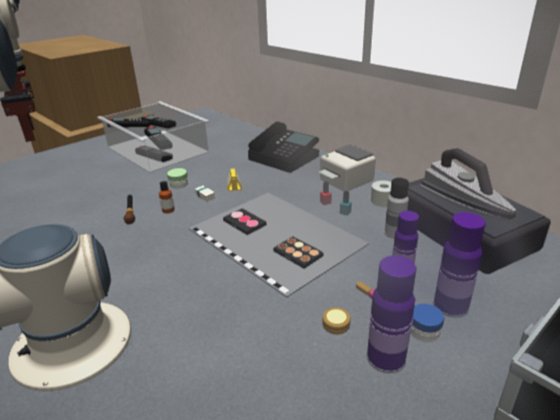

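```bash
cat > h.py <<'E'
import numpy as np, cv2
from cell import r
def proj(c,P):
    P=np.atleast_2d(P); q=(P-c["position"])@c["orientation"]
    return np.c_[c["fx"]*q[:,0]/q[:,2]+c["cx"], c["fy"]*q[:,1]/q[:,2]+c["cy"]]
def ray(c,uv,z):
    d=c["orientation"]@np.array([(uv[0]-c["cx"])/c["fx"],(uv[1]-c["cy"])/c["fy"],1.])
    return c["position"]+d*(z-c["position"][2])/d[2]
PROF={"purple_can_center":[(25,0),(25,103),(21,112),(21,150)],"silver_can_center":[(25,0),(25,103),(21,112),(21,150)],
"green_jar_center":[(29,0),(30,30),(30,45)],"blue_jar_center":[(29,0),(30,30),(30,45)],"brass_tin_center":[(27,0),(27,22)],
"amber_bottle_center":[(18,0),(18,60),(11,68),(11,90)]}
A=np.linspace(0,2*np.pi,48,endpoint=False)
S=8
def sil(c,xy,prof,z0=0.,sc=1.):
    """anti-aliased silhouette"""
    m=np.zeros((420*4,560*4),np.uint8)
    rings=[np.c_[xy[0]+sc*R/1e3*np.cos(A),xy[1]+sc*R/1e3*np.sin(A),np.full(48,z0+sc*h/1e3)] for R,h in prof]
    for a,b in zip(rings[:-1],rings[1:]):
        p=proj(c,np.r_[a,b]); hull=cv2.convexHull(((p+.5)*4).astype(np.float32)).round().astype(np.int32)
        cv2.fillConvexPoly(m,hull,255)
    return cv2.resize(m,(560,420),interpolation=cv2.INTER_AREA)/255.
def iou(a,b): return np.minimum(a,b).sum()/max(np.maximum(a,b).sum(),1e-9)
def fit(cs,ms,prof,xy0,z0=0.,sc=1.):
    from scipy.optimize import minimize
    f=lambda v:-sum(iou(sil(c,v,prof,z0,sc),m) for c,m in zip(cs,ms))/len(cs)
    s=minimize(f,xy0,method="Nelder-Mead",options=dict(initial_simplex=np.array(xy0)+np.array([[0,0],[.008,0],[0,.008]]),xatol=2e-4,fatol=1e-4))
    return s.x,-s.fun
E
python3 - <<'E'
from h import *
t=r.camera("top"); s=r.camera("side")
cv2.imwrite("pics/t1.png",t["img"])
import pickle
D={}
for n in list(PROF)+["marker_center","brown_palette","pink_palette","board"]:
    a=r.trace(t,n); b=r.trace(s,n); D[n]=(a,b)
    print(n)
    for nm,l in(("T",a),("S",b)):
        for d in l[:4]: print("  ",nm,round(d["p"],2),np.round(d["xy"],1),int(d["pixels"].sum()))
pickle.dump((t,s,D),open("d0.pkl","wb"))
E
```

```text
purple_can_center
   T 0.95 [387.3 178.7] 591
   T 0.81 [444.4 268.6] 1271
   T 0.78 [442.  184.4] 1289
   S 0.89 [461.6 262.6] 3675
   S 0.77 [405.  236.4] 1017
silver_can_center
   T 0.71 [343.1 135. ] 612
   S 0.97 [397.1 206.3] 947
green_jar_center
   T 0.75 [100.1 229.3] 478
   T 0.72 [142.6 271. ] 210
   S 0.56 [179.1 176.4] 329
   S 0.4 [428.4 320.2] 996
blue_jar_center
   T 0.94 [437.4 231.1] 463
   T 0.72 [ 99.4 231. ] 508
   S 0.94 [429.7 318.8] 1001
brass_tin_center
   T 0.84 [388.9 269.9] 306
   S 0.64 [337.5 320.5] 583
amber_bottle_center
   T 0.55 [142.4 275. ] 215
   T 0.19 [437.  229.1] 492
   S 0.86 [168.3 197.1] 386
marker_center
   T 0.58 [150.9 186.8] 394
   S 0.75 [229.7 180.8] 227
brown_palette
   T 0.62 [304.1 232.1] 1001
   S 0.33 [395.6 205. ] 883
pink_palette
   T 0.98 [225.4 228.1] 1081
   T 0.42 [151.2 185. ] 392
   S 0.57 [247.4 221.9] 634
board
   T 0.6 [267.5 215.9] 12916
   T 0.36 [151.5 187.8] 384
   S 0.96 [277.5 239.2] 7880
   S 0.33 [298.8 251.8] 874
```

```bash
python3 - <<'E'
import pickle
from h import *
t,s,D=pickle.load(open("d0.pkl","rb"))
X={}
for n,p in PROF.items():
    it,js={"purple_can_center":(0,1)}.get(n,(0,0))
    mt=D[n][0][it]["pixels"].astype(float); ms=D[n][1][js]["pixels"].astype(float)
    x0=ray(t,D[n][0][it]["xy"],p[-1][1]/1e3/2)[:2]
    a,ia=fit([t],[mt],p,x0); b,ib=fit([s],[ms],p,x0); c,ic=fit([t,s],[mt,ms],p,x0)
    X[n]=c; print(n,a.round(4),round(ia,3),b.round(4),round(ib,3),c.round(4),round(ic,3))
for i,n in((1,"big1"),(2,"big2")):
    m=D["purple_can_center"][0][i]["pixels"].astype(float)
    for sc in(1,1.2,1.4,1.6): print(n,sc,fit([t],[m],PROF["purple_can_center"],ray(t,D["purple_can_center"][0][i]["xy"],.08)[:2],0,sc))
pickle.dump(X,open("x0.pkl","wb"))
def ov(c,name,box,k):
    im=c["img"].copy(); x0,y0,x1,y1=box
    im=cv2.resize(im[y0:y1,x0:x1],None,fx=k,fy=k,interpolation=cv2.INTER_CUBIC)
    for n,p in PROF.items():
        m=cv2.resize(sil(c,X[n],p)[y0:y1,x0:x1],None,fx=k,fy=k)
        cs,_=cv2.findContours((m>.5).astype(np.uint8),cv2.RETR_EXTERNAL,cv2.CHAIN_APPROX_NONE); cv2.drawContours(im,cs,-1,(0,255,0),1)
    cv2.imwrite(name,im)
ov(t,"pics/ovt1.png",(330,110,480,300),3); ov(t,"pics/ovt2.png",(70,160,350,300),2.8); ov(s,"pics/ovs.png",(310,170,490,380),2.8); ov(s,"pics/ovs2.png",(110,140,350,300),3.2)
E
```

```text
purple_can_center [ 0.6195 -0.3178] 0.955 [ 0.676  -0.2851] 0.698 [ 0.6196 -0.3172] 0.8
silver_can_center [ 0.7404 -0.2132] 0.948 [ 0.7488 -0.2068] 0.78 [ 0.7404 -0.2128] 0.847
green_jar_center [0.5    0.4304] 0.868 [0.5069 0.4423] 0.874 [0.5015 0.4324] 0.853
blue_jar_center [ 0.4964 -0.4541] 0.866 [ 0.5015 -0.4495] 0.87 [ 0.4967 -0.4516] 0.851
brass_tin_center [ 0.3904 -0.3217] 0.798 [ 0.3931 -0.3195] 0.869 [ 0.3915 -0.3209] 0.828
amber_bottle_center [0.3922 0.3104] 0.866 [0.3972 0.3212] 0.918 [0.393  0.3125] 0.867
big1 1 (array([ 0.39553355, -0.46566677]), np.float64(0.5388654911217043))
big1 1.2 (array([ 0.39161284, -0.4478394 ]), np.float64(0.7790808534271301))
big1 1.4 (array([ 0.39170183, -0.43684551]), np.float64(0.9343504005170941))
big1 1.6 (array([ 0.39035195, -0.42133369]), np.float64(0.7092044166495258))
big2 1 (array([ 0.61363424, -0.47577275]), np.float64(0.5423152860719599))
big2 1.2 (array([ 0.60215585, -0.4606143 ]), np.float64(0.7868552478395542))
big2 1.4 (array([ 0.59452131, -0.44797638]), np.float64(0.920717153848314))
big2 1.6 (array([ 0.58337439, -0.43460294]), np.float64(0.697766638700976))
```

```bash
python3 -c "
import cv2,numpy as np
a=[cv2.imread('pics/'+f) for f in('ovt1.png','ovs.png')]
h=min(i.shape[0] for i in a); w=[cv2.resize(i,(int(i.shape[1]*h/i.shape[0])*400//int(i.shape[1]*h/i.shape[0]),h*400//int(i.shape[1]*h/i.shape[0]))) for i in a]
h=min(i.shape[0] for i in w);cv2.imwrite('pics/c1.png',np.hstack([i[:h] for i in w]))"
```

```text
(no output)
```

View pics/ovt1.png

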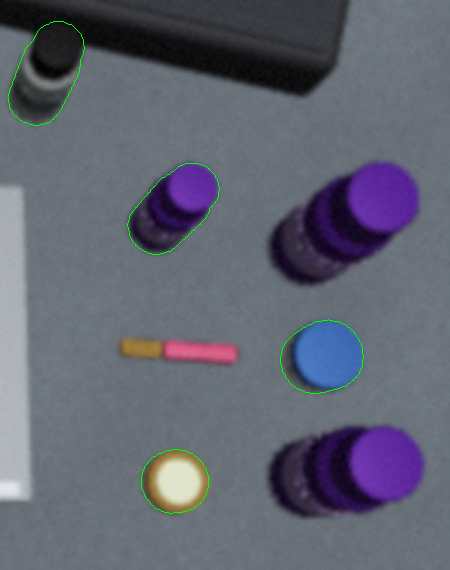

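View pics/ovt2.png

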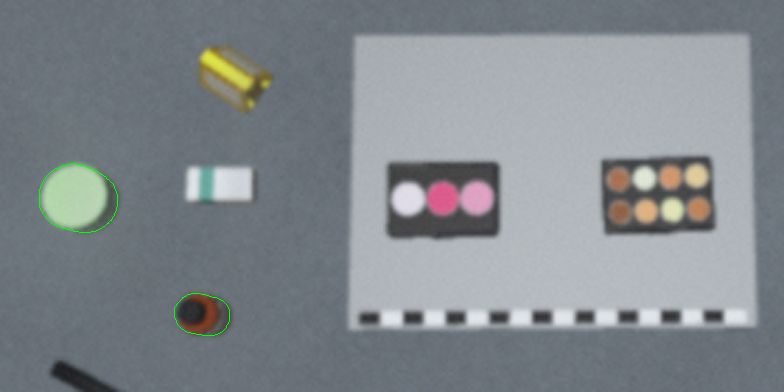

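View pics/ovs.png

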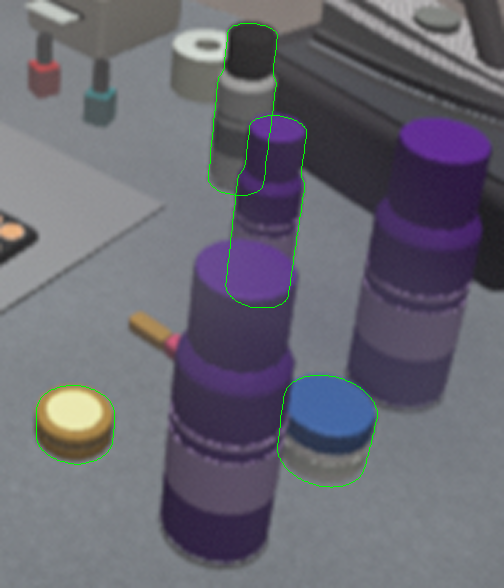

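View pics/ovs2.png

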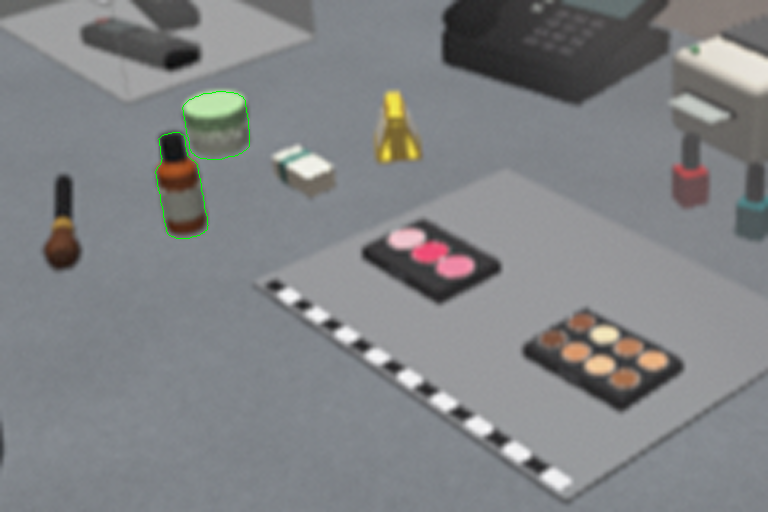

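```bash
cat >> h.py <<'E'
def boxhull(c,x,y,yaw,L,W,z0,z1,L1=None):
    co,si=np.cos(yaw),np.sin(yaw); L1=L if L1 is None else L1
    P=[]
    for z,l in((z0,L),(z1,L1)):
        for a,b in((1,1),(1,-1),(-1,-1),(-1,1)):
            u,v=a*l/2,b*W/2; P.append([x+co*u-si*v,y+si*u+co*v,z])
    return cv2.convexHull(proj(c,np.array(P)).astype(np.float32))
def boxm(c,*a):
    m=np.zeros((420*4,560*4),np.uint8); h=boxhull(c,*a)
    cv2.fillConvexPoly(m,((h+.5)*4).round().astype(np.int32),255)
    return cv2.resize(m,(560,420),interpolation=cv2.INTER_AREA)/255.
def fitbox(cs,ms,v0,dims):
    from scipy.optimize import minimize
    f=lambda v:-sum(iou(boxm(c,*v,*dims),m) for c,m in zip(cs,ms))/len(cs)
    v0=np.array(v0,float); s=minimize(f,v0,method="Nelder-Mead",options=dict(initial_simplex=np.array([v0,v0+[.006,0,0],v0+[0,.006,0],v0+[0,0,.06]]),xatol=1e-4,fatol=1e-5))
    return s.x,-s.fun
def palmask(c,xy,near=16):
    """dark case hull on light board around pixel"""
    g=cv2.cvtColor(c["img"],cv2.COLOR_BGR2GRAY); g4=cv2.resize(g,None,fx=4,fy=4,interpolation=cv2.INTER_CUBIC)
    out=np.zeros_like(g4); hull=boxhull(c,xy[0],xy[1],0,.1,.13,.004,.018)
    roi=np.zeros_like(g4); cv2.fillConvexPoly(roi,((hull+.5)*4).astype(np.int32),1)
    bg=np.percentile(g4[roi>0],85); dk=np.percentile(g4[roi>0],8)
    m=((g4<(bg+dk)/2)&(roi>0)).astype(np.uint8)
    n,lab,st,_=cv2.connectedComponentsWithStats(m); i=1+np.argmax(st[1:,4])
    pts=np.argwhere(lab==i)[:,::-1].astype(np.int32)
    cv2.fillConvexPoly(out,cv2.convexHull(pts),255)
    return cv2.resize(out,(560,420),interpolation=cv2.INTER_AREA)/255.
E
python3 - <<'E'
import pickle
from h import *
t,s,D=pickle.load(open("d0.pkl","rb"))
for n,px in(("pink",(228,231)),("brown",(305,230))):
    p=ray(t,px,.018)[:2]
    mt=palmask(t,p); ms=palmask(s,p); d=(.070,.104,.004,.018)
    for nm,cs,mm in(("T",[t],[mt]),("S",[s],[ms]),("TS",[t,s],[mt,ms])):
        v,i=fitbox(cs,mm,[*p,0],d); print(n,nm,v[:2].round(4),np.degrees(v[2]).round(2),round(i,3))
# board: light vs bench
for nm,c in(("T",t),("S",s)):
    m=D["board"][0 if nm=="T" else 1][0]["pixels"].astype(np.uint8)
    pts=np.argwhere(m)[:,::-1].astype(np.int32); h=np.zeros((420,560),np.uint8); cv2.fillConvexPoly(h,cv2.convexHull(pts),1)
    p=ray(c,np.argwhere(h)[:,::-1].mean(0),.004)[:2]
    v,i=fitbox([c],[h.astype(float)],[*p,0],(.28,.38,.0,.004)); print("board",nm,v[:2].round(4),np.degrees(v[2]).round(2),round(i,3))
m=[D["marker_center"][k][0]["pixels"].astype(float) for k in(0,1)]
p=ray(t,D["marker_center"][0][0]["xy"],.02)[:2]
for a in(0,30,60,90,120,150):
    v,i=fitbox([t,s],m,[*p,np.radians(a)],(.04,.054,0,.049,.010)); print("mk",v[:2].round(4),np.degrees(v[2]).round(1),round(i,3))
hsv=cv2.cvtColor(t["img"],cv2.COLOR_BGR2HSV)
def hue(lo,hi,smin,vmin,box):
    x0,y0,x1,y1=box; q=hsv[y0:y1,x0:x1].astype(int); m=(q[...,0]>=lo)&(q[...,0]<=hi)&(q[...,1]>smin)&(q[...,2]>vmin)
    yy,xx=np.nonzero(m); return np.array([xx.mean()+x0,yy.mean()+y0]),m.sum()
for n,a,z in(("green",(35,85,40,150,(80,210,115,250)),.045),("blue",(100,125,100,120,(420,215,460,245)),.045),("purple",(120,150,100,110,(375,160,410,200)),.15),("tin",(15,40,20,80,(372,255,405,288)),.011)):
    uv,k=hue(*a); print(n,uv.round(2),k,ray(t,uv,z).round(4))
E
```

```text
pink T [0.4983 0.0954] -0.15 0.985
pink S [0.5002 0.1001] -1.62 0.911
pink TS [0.498  0.0955] -0.28 0.933
brown T [ 0.5007 -0.106 ] 1.44 0.981
brown S [ 0.5025 -0.1052] 1.55 0.806
brown TS [ 0.5002 -0.1059] 1.51 0.89
board T [ 0.5165 -0.0082] -0.2 0.981
board S [ 0.5215 -0.0036] -0.46 0.972
mk [0.6178 0.2937] -34.4 0.84
mk [0.6214 0.2936] 32.5 0.602
mk [0.6174 0.3   ] 53.6 0.598
mk [0.6174 0.2937] 144.7 0.838
mk [0.6157 0.2951] 135.6 0.813
mk [0.6178 0.2931] 149.7 0.837
green [ 95.4  229.53] 380 [0.5011 0.4311 0.045 ]
blue [439.32 227.61] 413 [ 0.4964 -0.4525  0.045 ]
purple [393.82 171.82] 214 [ 0.6202 -0.3174  0.15  ]
tin [388.5  270.28] 385 [ 0.3904 -0.3231  0.011 ]
```

```bash
cat > go.py <<'E'
import sys,numpy as np
from cell import r
from scipy.spatial.transform import Rotation as R
# usage: go.py x y z jawdeg  -> row for step_arm
s=r.observe(); x,y,z,th=map(float,sys.argv[1:5]); T=np.array(s["tool_rot"]); p=np.array(s["eef_pos"])
cur=np.degrees(np.arctan2(T[1,1],T[0,1])); th=cur+((th-cur+90)%180-90)
a=np.radians(th); yv=np.array([np.cos(a),np.sin(a),0]); zv=np.array([0,0,-1.]); G=np.c_[np.cross(yv,zv),yv,zv]
d=T.T@(np.array([x,y,z])-p); w=R.from_matrix(T.T@G).as_rotvec(degrees=True)
print("t",round(s["time_s"],2),"pos",p.round(4),"jaw",round(cur,1),"w",round(s["gripper_width"],4),"F",s["wrist_force"].round(1),"q",s["joint_positions"].round(0))
print("ROW",*d.round(4),*w.round(2),"dist",np.linalg.norm(d).round(3))
E
python3 go.py .62 -.3175 .3 0
```

```text
t 1.2 pos [0.1663 0.5765 0.2226] jaw 73.9 w 0.0878 F [ 0.   0.2 -0.3] q [ 71.   5.  71.  -0. 104.  -3.]
ROW -0.6837 -0.7333 -0.0773 -0.0 0.0 73.91 dist 1.006
```

Request:
{"method": "step_arm", "body": {"rows": "0 0 -0.0773 0 0 0; 0 0 -0.0773 0 0 0; -0.6837 -0.7333 -0.0773 0 0 73.91; -0.6837 -0.7333 -0.0773 0 0 73.91; -0.6837 -0.7333 -0.0773 0 0 73.91; -0.6837 -0.7333 -0.0773 0 0 73.91; -0.6837 -0.7333 -0.0773 0 0 73.91; -0.6837 -0.7333 -0.0773 0 0 73.91; -0.6837 -0.7333 -0.0773 0 0 73.91; -0.6837 -0.7333 -0.0773 0 0 73.91; -0.6837 -0.7333 -0.0773 0 0 73.91; -0.6837 -0.7333 -0.0773 0 0 73.91; -0.6837 -0.7333 -0.0773 0 0 73.91; -0.6837 -0.7333 -0.0773 0 0 73.91; -0.6837 -0.7333 -0.0773 0 0 73.91; -0.6837 -0.7333 -0.0773 0 0 73.91; -0.6837 -0.7333 -0.0773 0 0 73.91; -0.6837 -0.7333 -0.0773 0 0 73.91; -0.6837 -0.7333 -0.0773 0 0 73.91; -0.6837 -0.7333 -0.0773 0 0 73.91", "gripper": 0}}

```text
time_s: 3.7
eef_pos: [0.62, -0.3175, 0.2992]
tool_rot: [[0.0, 1.0, -0.001], [1.0, -0.0, 0.001], [0.001, -0.001, -1.0]]
wrist_force: [0.5, 0.2, 0.3]
gripper_width: 0.0881
```

```bash
python3 go.py .6197 -.3176 .3 0
```

```text
t 3.7 pos [ 0.62   -0.3175  0.2992] jaw -0.0 w 0.0881 F [0.5 0.2 0.3] q [-30.  24.  41.   0. 115. -30.]
ROW -0.0001 -0.0003 -0.0008 -0.05 -0.05 -0.01 dist 0.001
```

Request:
{"method": "step_arm", "body": {"rows": "0 0 0.05 0 0 0; 0 0 0.1 0 0 0; 0 0 0.15 0 0 0; 0 0 0.175 0 0 0; 0 0 0.186 0 0 0; 0 0 0.186 0 0 0"}}

```text
time_s: 4.45
eef_pos: [0.6201, -0.3166, 0.1158]
tool_rot: [[-0.001, 1.0, 0.002], [1.0, 0.001, -0.001], [-0.001, 0.002, -1.0]]
wrist_force: [0.5, 0.2, -0.3]
gripper_width: 0.0881
```

Request:
{"method": "step_arm", "body": {"rows": "0 0 0 0 0 0; 0 0 0 0 0 0; 0 0 0 0 0 0; 0 0 0 0 0 0; 0 0 0 0 0 0; 0 0 0 0 0 0; 0 0 0 0 0 0; 0 0 0 0 0 0", "gripper": 1, "squeeze": 25}}

```text
time_s: 5.45
eef_pos: [0.62, -0.3175, 0.1138]
tool_rot: [[-0.0, 1.0, -0.0], [1.0, 0.0, 0.0], [0.0, -0.0, -1.0]]
wrist_force: [-0.1, -0.6, -0.6]
gripper_width: 0.0416
```

```bash
python3 - <<'E'
from h import *
s=r.camera("side"); cv2.imwrite("pics/s2.png",s["img"])
E
python3 go.py .5807 -.105 .16 0
```

```text
t 5.5 pos [ 0.62   -0.3175  0.1138] jaw 0.0 w 0.0414 F [-0.1 -0.   0. ] q [-30.  21.  64.  -0.  95. -30.]
ROW 0.2125 -0.0393 -0.0461 -0.0 -0.0 0.0 dist 0.221
```

View pics/s2.png

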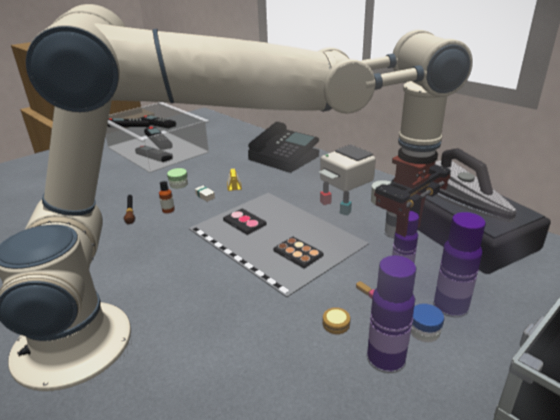

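Request:
{"method": "step_arm", "body": {"rows": "0 0 -0.01 0 0 0; 0 0 -0.03 0 0 0; 0 0 -0.046 0 0 0; 0.04 -0.007 -0.046 0 0 0; 0.09 -0.017 -0.046 0 0 0; 0.14 -0.026 -0.046 0 0 0; 0.18 -0.033 -0.046 0 0 0; 0.205 -0.038 -0.04 0 0 0; 0.2125 -0.0393 -0.03 0 0 0; 0.2125 -0.0393 -0.015 0 0 0; 0.2125 -0.0393 -0.01 0 0 0; 0.2125 -0.0393 -0.01 0 0 0; 0.2125 -0.0393 -0.01 0 0 0"}}

```text
time_s: 7.12
eef_pos: [0.5809, -0.1057, 0.1242]
tool_rot: [[0.001, 1.0, 0.0], [1.0, -0.001, -0.0], [-0.0, 0.0, -1.0]]
wrist_force: [0.1, 0.4, -1.9]
gripper_width: 0.0415
```

```bash
python3 - <<'E'
from h import *
s=r.camera("side"); cv2.imwrite("pics/s3.png",s["img"][120:360,150:500])
E
python3 go.py .5807 -.105 .1178 0
```

```text
t 7.17 pos [ 0.5809 -0.1056  0.1244] jaw -0.0 w 0.0418 F [ 0.   0.5 -2.1] q [-14.   4.  82.  -0.  94. -14.]
ROW 0.0006 -0.0002 0.0066 0.04 0.01 -0.04 dist 0.007
```

View pics/s3.png

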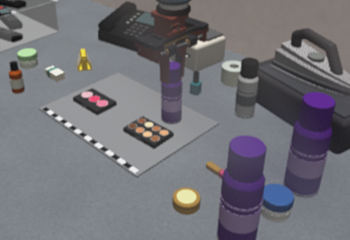

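Request:
{"method": "step_arm", "body": {"rows": "0 0 0.003 0 0 0; 0 0 0.005 0 0 0; 0 0 0.0058 0 0 0; 0 0 0.0063 0 0 0; 0 0 0.0063 0 0 0"}}

```text
time_s: 7.8
eef_pos: [0.5807, -0.105, 0.1179]
tool_rot: [[-0.0, 1.0, 0.0], [1.0, 0.0, -0.0], [-0.0, 0.0, -1.0]]
wrist_force: [-0.7, 0.2, -0.1]
gripper_width: 0.0414
```

Request:
{"method": "step_arm", "body": {"rows": "0 0 0 0 0 0; 0 0 0 0 0 0; 0 0 0 0 0 0; 0 0 0 0 0 0", "gripper": 0.3}}

```text
time_s: 8.3
eef_pos: [0.5807, -0.105, 0.1177]
tool_rot: [[-0.0, 1.0, 0.0], [1.0, 0.0, -0.0], [-0.0, 0.0, -1.0]]
wrist_force: [-0.1, 0.5, 0.7]
gripper_width: 0.0614
```

Request:
{"method": "step_arm", "body": {"rows": "0 0 -0.02 0 0 0; 0 0 -0.06 0 0 0; 0 0 -0.12 0 0 0; 0 0 -0.15 0 0 0; 0.05 0 -0.16 0 0 0; 0.1 0 -0.16 0 0 0; 0.16 -0.01 -0.16 0 0 0; 0.22 -0.02 -0.16 0 0 0; 0.28 -0.03 -0.16 0 0 0; 0.34 -0.04 -0.15 0 0 0; 0.4 -0.05 -0.1 0 0 0; 0.46 -0.065 -0.08 0 0 0; 0.5 -0.075 -0.05 0 0 0; 0.536 -0.0797 -0.03 0 0 0; 0.536 -0.0797 -0.02 0 0 0; 0.536 -0.0797 -0.01 0 0 0; 0.536 -0.0797 0 0 0 0", "gripper": 0}}

```text
time_s: 10.42
eef_pos: [0.502, 0.4301, 0.1188]
tool_rot: [[0.002, 1.0, 0.002], [1.0, -0.002, 0.001], [0.001, 0.002, -1.0]]
wrist_force: [-1.4, 0.1, 0.4]
gripper_width: 0.0877
```

```bash
python3 - <<'E'
from h import *
t=r.camera("top"); s=r.camera("side"); cv2.imwrite("pics/t4.png",t["img"]); cv2.imwrite("pics/s4.png",s["img"])
tt=[d for d in r.trace(t,"purple_can_center")]; ss=r.trace(s,"purple_can_center")
for d in tt+ss: print(d["xy"],d["p"],d["pixels"].sum())
hsv=cv2.cvtColor(t["img"],cv2.COLOR_BGR2HSV); q=hsv[170:235,285:345]; m=(q[...,0]>=120)&(q[...,0]<=150)&(q[...,1]>100)&(q[...,2]>110)
yy,xx=np.nonzero(m); print(m.sum(), ray(t,(xx.mean()+285,yy.mean()+170),.154))
for d in tt:
    if 280<d["xy"][0]<345: print(fit([t],[d["pixels"].astype(float)],PROF["purple_can_center"],[.58,-.105],.004))
for d in ss:
    if d["xy"][0]<360: print(fit([s],[d["pixels"].astype(float)],PROF["purple_can_center"],[.58,-.105],.004))
E
python3 go.py .5011 .4315 .11 0
```

```text
[305.6, 193.7] 0.96 462
[444.1, 184.5] 0.84 1347
[442.2, 267.0] 0.59 1294
[459.2, 262.8] 0.9 3704
[321.4, 214.8] 0.86 1244
[391.6, 314.4] 0.78 4442
211 [ 0.5800497  -0.10623636  0.154     ]
(array([ 0.57987922, -0.10672166]), np.float64(0.9271371063225196))
(array([ 0.58670882, -0.09959384]), np.float64(0.9532663174997729))
t 10.62 pos [0.5015 0.4302 0.1182] jaw -0.1 w 0.0877 F [-0.7 -0.4  0.6] q [38. 15. 70. -0. 95. 38.]
ROW 0.0013 -0.0004 0.0082 0.03 -0.02 -0.07 dist 0.008
```

View pics/t4.png

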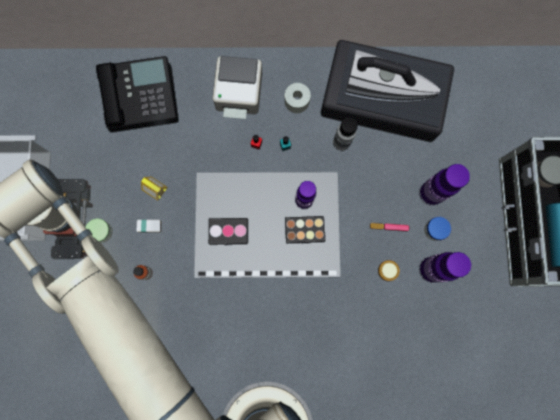

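Request:
{"method": "step_arm", "body": {"rows": "0.0013 -0.0004 0.04 0 0 0; 0.0013 -0.0004 0.07 0 0 0; 0.0013 -0.0004 0.095 0 0 0; 0.0013 -0.0004 0.107 0 0 0; 0.0013 -0.0004 0.107 0 0 0"}}

```text
time_s: 11.25
eef_pos: [0.5005, 0.4319, 0.0104]
tool_rot: [[0.0, 1.0, -0.001], [1.0, -0.0, -0.0], [-0.0, -0.001, -1.0]]
wrist_force: [0.2, 0.1, 0.5]
gripper_width: 0.0876
```

Request:
{"method": "step_arm", "body": {"rows": "0 0 0 0 0 0; 0 0 0 0 0 0; 0 0 0 0 0 0; 0 0 0 0 0 0; 0 0 0 0 0 0; 0 0 0 0 0 0", "gripper": 1, "squeeze": 25}}

```text
time_s: 12.0
eef_pos: [0.5009, 0.4325, 0.0115]
tool_rot: [[-0.0, 1.0, 0.001], [1.0, 0.0, 0.001], [0.001, 0.001, -1.0]]
wrist_force: [-0.5, 0.7, 4.5]
gripper_width: 0.0597
```

```bash
python3 go.py .5833 .0954 .05 90; python3 - <<'E'
from h import *
s=r.camera("side"); cv2.imwrite("pics/s5.png",cv2.resize(s["img"][100:280,80:300],None,fx=2.5,fy=2.5))
E
```

```text
t 12.0 pos [0.5009 0.4325 0.0115] jaw 0.0 w 0.0597 F [-0.5  0.7  4.5] q [38. 18. 78.  0. 84. 38.]
ROW -0.3371 0.0824 -0.0387 0.08 0.01 -90.0 dist 0.349
```

View pics/s5.png

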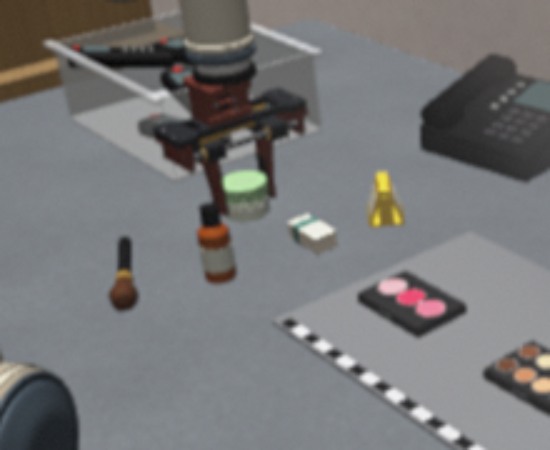

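Request:
{"method": "step_arm", "body": {"rows": "0 0 -0.01 0 0 0; 0 0 -0.035 0 0 0; 0 0 -0.065 0 0 0; -0.03 0.008 -0.07 0 0 -9; -0.07 0.018 -0.07 0 0 -18; -0.11 0.028 -0.07 0 0 -28; -0.15 0.038 -0.07 0 0 -38; -0.19 0.048 -0.07 0 0 -48; -0.23 0.058 -0.07 0 0 -58; -0.265 0.066 -0.07 0 0 -68; -0.3 0.075 -0.07 0 0 -78; -0.325 0.08 -0.05 0 0 -85; -0.3371 0.0824 -0.03 0 0 -90; -0.3371 0.0824 -0.015 0 0 -90; -0.3371 0.0824 -0.012 0 0 -90; -0.3371 0.0824 -0.012 0 0 -90"}}

```text
time_s: 14.05
eef_pos: [0.5829, 0.0959, 0.0228]
tool_rot: [[-1.0, -0.0, -0.0], [-0.0, 1.0, 0.0], [0.0, 0.0, -1.0]]
wrist_force: [0.4, 0.2, -1.4]
gripper_width: 0.0594
```

```bash
python3 go.py .5833 .0954 .0155 90; python3 - <<'E'
from h import *
s=r.camera("side"); cv2.imwrite("pics/s6.png",cv2.resize(s["img"][120:300,180:400],None,fx=2.5,fy=2.5))
t=r.camera("top")
hsv=cv2.cvtColor(t["img"],cv2.COLOR_BGR2HSV); q=hsv[160:240,195:270].astype(int); m=(q[...,0]>=35)&(q[...,0]<=85)&(q[...,1]>40)&(q[...,2]>150)
yy,xx=np.nonzero(m); print(m.sum()); cv2.imwrite("pics/t6.png",cv2.resize(t["img"][130:290,150:360],None,fx=3,fy=3))
E
```

```text
t 14.05 pos [0.5829 0.0959 0.0228] jaw 90.0 w 0.0594 F [ 0.4  0.2 -1.4] q [  6.   7.  89.   0.  84. -84.]
ROW -0.0004 -0.0005 0.0073 0.01 -0.0 0.0 dist 0.007
14
```

View pics/s6.png

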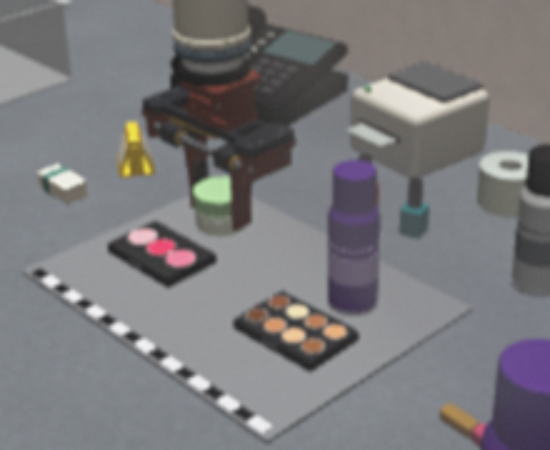

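View pics/t6.png

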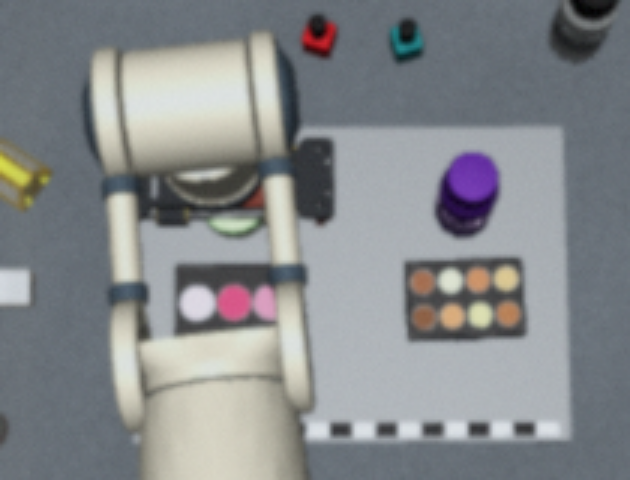

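Request:
{"method": "step_arm", "body": {"rows": "-0.0004 -0.0005 0.003 0 0 0; -0.0004 -0.0005 0.005 0 0 0; -0.0004 -0.0005 0.006 0 0 0; -0.0004 -0.0005 0.0065 0 0 0; -0.0004 -0.0005 0.0065 0 0 0"}}

```text
time_s: 14.78
eef_pos: [0.5834, 0.0946, 0.0161]
tool_rot: [[-1.0, 0.0, -0.0], [0.0, 1.0, 0.0], [0.0, 0.0, -1.0]]
wrist_force: [1.2, 0.7, -0.5]
gripper_width: 0.0595
```

Request:
{"method": "step_arm", "body": {"rows": "0 0.0006 0.0006 0 0 0; 0 0.0006 0.0012 0 0 0; 0 0.0006 0.0012 0 0 0"}}

```text
time_s: 15.15
eef_pos: [0.5835, 0.0953, 0.0155]
tool_rot: [[-1.0, -0.0, 0.0], [-0.0, 1.0, 0.0], [-0.0, 0.0, -1.0]]
wrist_force: [-1.8, -0.7, 1.4]
gripper_width: 0.0597
```

Request:
{"method": "step_arm", "body": {"rows": "0 0 0 0 0 0; 0 0 0 0 0 0; 0 0 0 0 0 0; 0 0 0 0 0 0", "gripper": 0.15}}

```text
time_s: 15.65
eef_pos: [0.5834, 0.0953, 0.0149]
tool_rot: [[-1.0, -0.0, -0.0], [-0.0, 1.0, -0.0], [0.0, -0.0, -1.0]]
wrist_force: [-0.4, 0.3, -0.1]
gripper_width: 0.0748
```

Request:
{"method": "step_arm", "body": {"rows": "0 0 -0.02 0 0 0; 0 0 -0.06 0 0 0; 0 0 -0.12 0 0 0; 0 0 -0.17 0 0 0; 0.03 -0.04 -0.185 0 0 9; 0.05 -0.09 -0.185 0 0 19; 0.075 -0.14 -0.185 0 0 29; 0.1 -0.19 -0.185 0 0 39; 0.12 -0.24 -0.185 0 0 49; 0.14 -0.29 -0.185 0 0 59; 0.16 -0.34 -0.185 0 0 69; 0.175 -0.38 -0.175 0 0 79; 0.193 -0.418 -0.16 0 0 90; 0.193 -0.418 -0.15 0 0 90; 0.193 -0.418 -0.15 0 0 90", "gripper": 0}}

```text
time_s: 17.52
eef_pos: [0.3904, -0.3222, 0.1651]
tool_rot: [[-0.002, 1.0, -0.0], [1.0, 0.002, 0.001], [0.001, -0.0, -1.0]]
wrist_force: [-0.1, -0.0, -0.7]
gripper_width: 0.0878
```

```bash
python3 - <<'E'
from h import *
t=r.camera("top"); s=r.camera("side"); cv2.imwrite("pics/t7.png",t["img"]); 
hsv=cv2.cvtColor(t["img"],cv2.COLOR_BGR2HSV); q=hsv[160:225,195:280].astype(int); m=(q[...,0]>=35)&(q[...,0]<=85)&(q[...,1]>40)&(q[...,2]>150)
yy,xx=np.nonzero(m); print(m.sum()); m.any() and print(ray(t,(xx.mean()+195,yy.mean()+160),.049))
for c,nm in((t,"T"),(s,"S")):
  for d in r.trace(c,"green_jar_center"):
    print(nm,d["xy"],d["p"],d["pixels"].sum())
    if d["p"]>.3: print(fit([c],[d["pixels"].astype(float)],PROF["green_jar_center"],[.583,.095],.004))
E
python3 go.py .3905 -.3227 .005 0
```

```text
80
[0.59123826 0.09880934 0.049     ]
T [229.7, 197.6] 0.75 464
(array([0.58390647, 0.09465901]), np.float64(0.9351531162910579))
S [267.7, 201.9] 0.57 437
(array([0.58952447, 0.09930143]), np.float64(0.905364034587764))
S [397.7, 210.6] 0.54 1189
(array([0.583, 0.095]), np.float64(0.0))
S [269.6, 244.4] 0.47 5787
(array([0.53053125, 0.11292188]), np.float64(0.03435212637149141))
t 17.73 pos [ 0.3912 -0.322   0.1661] jaw 0.1 w 0.0878 F [0.5 0.8 0.4] q [-43. -10.  91.   0.  99. -43.]
ROW -0.0005 -0.0009 0.1611 0.07 0.06 0.14 dist 0.161
```

View pics/t7.png

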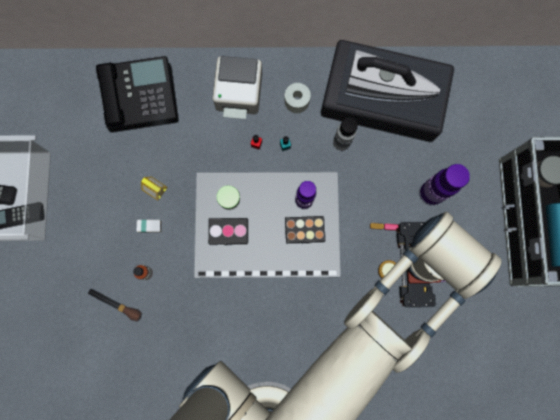

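Request:
{"method": "step_arm", "body": {"rows": "-0.0005 -0.0009 0.04 0 0 0; -0.0005 -0.0009 0.08 0 0 0; -0.0005 -0.0009 0.12 0 0 0; -0.0005 -0.0009 0.15 0 0 0; -0.0005 -0.0009 0.158 0 0 0; -0.0005 -0.0009 0.161 0 0 0; -0.0005 -0.0009 0.161 0 0 0"}}

```text
time_s: 18.6
eef_pos: [0.3903, -0.3238, 0.0055]
tool_rot: [[-0.0, 1.0, 0.002], [1.0, 0.0, -0.002], [-0.002, 0.002, -1.0]]
wrist_force: [-0.0, 0.9, 0.9]
gripper_width: 0.0877
```

Request:
{"method": "step_arm", "body": {"rows": "0 0 0 0 0 0; 0 0 0 0 0 0; 0 0 0 0 0 0; 0 0 0 0 0 0; 0 0 0 0 0 0; 0 0 0 0 0 0", "gripper": 1, "squeeze": 15}}

```text
time_s: 19.35
eef_pos: [0.3896, -0.3233, 0.0041]
tool_rot: [[-0.0, 1.0, 0.0], [1.0, 0.0, -0.0], [-0.0, 0.0, -1.0]]
wrist_force: [-0.6, 0.4, 1.5]
gripper_width: 0.0539
```

```bash
python3 go.py .5842 .095 .1 90; python3 - <<'E'
from h import *
s=r.camera("side"); cv2.imwrite("pics/s8.png",cv2.resize(s["img"][220:400,230:450],None,fx=2.5,fy=2.5))
E
```

```text
t 19.35 pos [ 0.3896 -0.3233  0.0041] jaw 0.0 w 0.0539 F [-0.6  0.4  1.5] q [-44.  -5. 103.   0.  82. -44.]
ROW 0.4183 0.1947 -0.0959 0.0 0.02 -90.0 dist 0.471
```

View pics/s8.png

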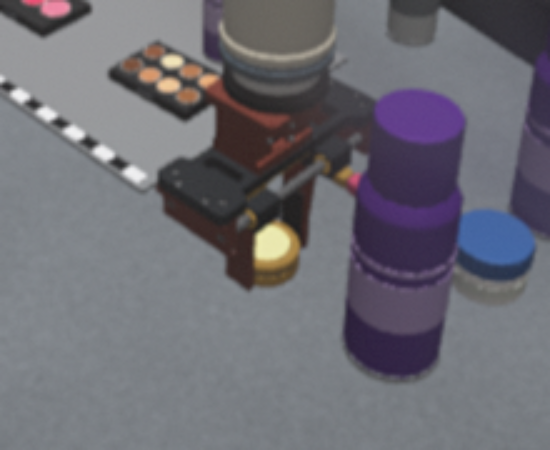

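Request:
{"method": "step_arm", "body": {"rows": "0 0 -0.01 0 0 0; 0 0 -0.04 0 0 0; 0 0 -0.09 0 0 0; 0.02 0.005 -0.13 0 0 0; 0.06 0.022 -0.13 0 0 -9; 0.1 0.04 -0.13 0 0 -19; 0.15 0.06 -0.13 0 0 -29; 0.2 0.08 -0.13 0 0 -39; 0.25 0.105 -0.13 0 0 -49; 0.3 0.13 -0.13 0 0 -59; 0.34 0.15 -0.12 0 0 -69; 0.37 0.165 -0.11 0 0 -78; 0.4 0.185 -0.095 0 0 -86; 0.4183 0.1947 -0.08 0 0 -90; 0.4183 0.1947 -0.065 0 0 -90; 0.4183 0.1947 -0.06 0 0 -90; 0.4183 0.1947 -0.06 0 0 -90"}}

```text
time_s: 21.52
eef_pos: [0.5838, 0.0941, 0.0639]
tool_rot: [[-1.0, 0.002, -0.001], [0.002, 1.0, -0.0], [0.001, -0.0, -1.0]]
wrist_force: [-0.0, -0.1, -1.3]
gripper_width: 0.0535
```

```bash
python3 - <<'E'
from h import *
s=r.camera("side"); cv2.imwrite("pics/s9.png",cv2.resize(s["img"][140:260,200:350],None,fx=4,fy=4))
E
python3 go.py .5842 .095 .053 90
```

```text
t 21.57 pos [0.5841 0.0942 0.0645] jaw 89.9 w 0.0535 F [-0.2 -0.3 -1.3] q [  6.   5.  86.  -0.  88. -84.]
ROW -0.0001 0.0008 0.0115 -0.01 0.03 -0.09 dist 0.012
```

View pics/s9.png

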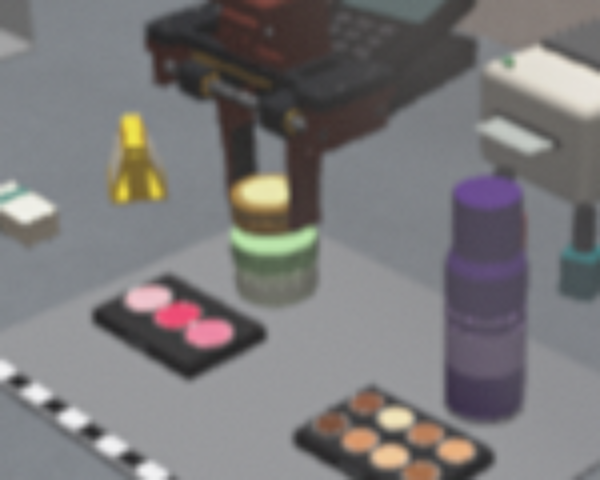

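Tin is centred over the jar lid at about crop (270,210). Lower gently.

Request:
{"method": "step_arm", "body": {"rows": "0 0.0008 0.004 0 0 0; 0 0.0008 0.007 0 0 0; 0 0.0008 0.009 0 0 0; 0 0.0008 0.0098 0 0 0; 0 0.0008 0.0103 0 0 0; 0 0.0008 0.0103 0 0 0"}}

```text
time_s: 22.32
eef_pos: [0.5842, 0.0959, 0.0536]
tool_rot: [[-1.0, -0.0, 0.0], [-0.0, 1.0, -0.0], [-0.0, -0.0, -1.0]]
wrist_force: [0.6, 0.3, -0.2]
gripper_width: 0.0537
```

Request:
{"method": "step_arm", "body": {"rows": "0 -0.0006 0.0004 0 0 0; 0 -0.0006 0.0008 0 0 0; 0 -0.0006 0.0008 0 0 0"}}

```text
time_s: 22.7
eef_pos: [0.5842, 0.0952, 0.0531]
tool_rot: [[-1.0, 0.0, 0.0], [0.0, 1.0, -0.0], [-0.0, -0.0, -1.0]]
wrist_force: [-1.2, -0.4, 0.9]
gripper_width: 0.0537
```

Request:
{"method": "step_arm", "body": {"rows": "0 0 0 0 0 0; 0 0 0 0 0 0; 0 0 0 0 0 0; 0 0 0 0 0 0", "gripper": 0.2}}

```text
time_s: 23.2
eef_pos: [0.5842, 0.0953, 0.0528]
tool_rot: [[-1.0, -0.0, -0.0], [-0.0, 1.0, 0.0], [0.0, 0.0, -1.0]]
wrist_force: [-0.2, -0.7, -1.5]
gripper_width: 0.0705
```

Request:
{"method": "step_arm", "body": {"rows": "0 0 -0.02 0 0 0; 0 0 -0.05 0 0 0; 0 0 -0.08 0 0 0; 0.03 0.04 -0.09 0 0 0; 0.07 0.08 -0.09 0 0 0; 0.11 0.12 -0.09 0 0 0; 0.15 0.17 -0.085 0 0 0; 0.18 0.2 -0.08 0 0 0; 0.1917 0.2158 -0.075 0 0 0; 0.1917 0.2158 -0.075 0 0 0", "gripper": 0}}

```text
time_s: 24.45
eef_pos: [0.3919, 0.312, 0.1291]
tool_rot: [[-1.0, -0.003, 0.001], [-0.003, 1.0, 0.001], [-0.001, 0.001, -1.0]]
wrist_force: [0.5, -0.2, 0.5]
gripper_width: 0.0882
```

```bash
python3 - <<'E'
from h import *
t=r.camera("top"); s=r.camera("side")
a=cv2.resize(t["img"][150:290,185:355],None,fx=2.3,fy=2.3); b=cv2.resize(s["img"][130:270,130:350],None,fx=1.8,fy=1.8)
h=min(a.shape[0],b.shape[0]); cv2.imwrite("pics/c10.png",np.hstack([a[:h],b[:h]]))
E
python3 go.py .3925 .311 .021 90
```

```text
t 24.55 pos [0.3931 0.3108 0.129 ] jaw 90.0 w 0.0876 F [-0.5 -0.9  0.2] q [ 34. -10.  95.  -0.  95. -56.]
ROW 0.0007 0.0001 0.108 0.02 0.08 0.01 dist 0.108
```

View pics/c10.png

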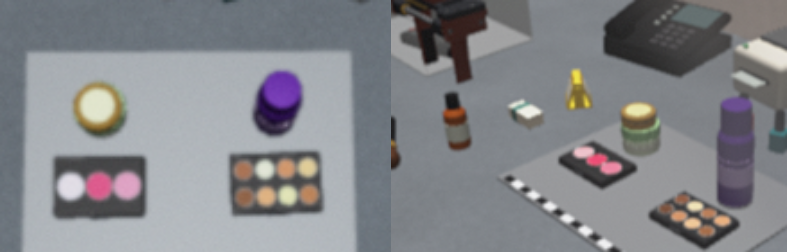

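Request:
{"method": "step_arm", "body": {"rows": "0.0007 0 0.03 0 0 0; 0.0007 0 0.07 0 0 0; 0.0007 0 0.1 0 0 0; 0.0007 0 0.107 0 0 0; 0.0007 0 0.107 0 0 0"}}

```text
time_s: 25.18
eef_pos: [0.3925, 0.3107, 0.0216]
tool_rot: [[-1.0, 0.001, 0.0], [0.001, 1.0, 0.0], [-0.0, 0.0, -1.0]]
wrist_force: [0.1, 0.2, 0.3]
gripper_width: 0.0875
```

Request:
{"method": "step_arm", "body": {"rows": "0 0 0 0 0 0; 0 0 0 0 0 0; 0 0 0 0 0 0; 0 0 0 0 0 0; 0 0 0 0 0 0; 0 0 0 0 0 0; 0 0 0 0 0 0; 0 0 0 0 0 0", "gripper": 1, "squeeze": 20}}

```text
time_s: 26.18
eef_pos: [0.3917, 0.3111, 0.0208]
tool_rot: [[-1.0, -0.0, -0.0], [-0.0, 1.0, 0.0], [0.0, 0.0, -1.0]]
wrist_force: [0.3, 1.3, -0.3]
gripper_width: 0.0356
```

```bash
python3 - <<'E'
from h import *
s=r.camera("side"); cv2.imwrite("pics/s11.png",cv2.resize(s["img"][120:270,80:280],None,fx=3,fy=3))
E
python3 go.py .4995 -.0053 .034 90
```

```text
t 26.23 pos [0.3917 0.3111 0.0208] jaw 90.0 w 0.0357 F [-1.3  0.3 -0.3] q [ 35.  -7. 103.   0.  84. -55.]
ROW -0.1077 -0.3165 -0.0132 0.01 -0.0 0.0 dist 0.335
```

View pics/s11.png

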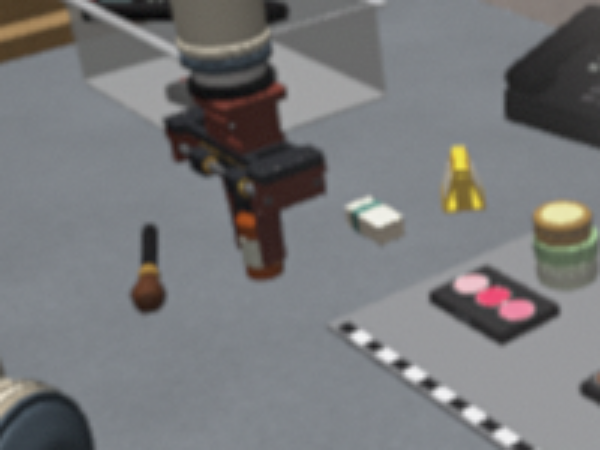

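Request:
{"method": "step_arm", "body": {"rows": "0 0 -0.01 0 0 0; 0 0 -0.04 0 0 0; -0.02 -0.03 -0.06 0 0 0; -0.04 -0.08 -0.06 0 0 0; -0.06 -0.13 -0.06 0 0 0; -0.075 -0.18 -0.06 0 0 0; -0.09 -0.23 -0.06 0 0 0; -0.1 -0.275 -0.06 0 0 0; -0.1072 -0.305 -0.055 0 0 0; -0.1072 -0.3165 -0.04 0 0 0; -0.1072 -0.3165 -0.02 0 0 0; -0.1072 -0.3165 -0.012 0 0 0; -0.1072 -0.3165 -0.012 0 0 0; -0.1072 -0.3165 -0.012 0 0 0"}}

```text
time_s: 27.98
eef_pos: [0.4992, -0.0048, 0.0333]
tool_rot: [[-1.0, -0.001, 0.001], [-0.001, 1.0, 0.0], [-0.001, 0.0, -1.0]]
wrist_force: [-0.5, -0.4, -1.5]
gripper_width: 0.0355
```

```bash
python3 - <<'E'
from h import *
s=r.camera("side"); cv2.imwrite("pics/s12.png",cv2.resize(s["img"][140:290,180:380],None,fx=3,fy=3))
E
python3 go.py .499 -.0053 .0248 90
```

```text
t 28.02 pos [ 0.4994 -0.0049  0.0336] jaw 90.1 w 0.036 F [-0.3 -0.2 -1.6] q [ -4.  -8. 103.   0.  85. -95.]
ROW 0.0004 -0.0004 0.0088 -0.0 0.07 0.06 dist 0.009
```

View pics/s12.png

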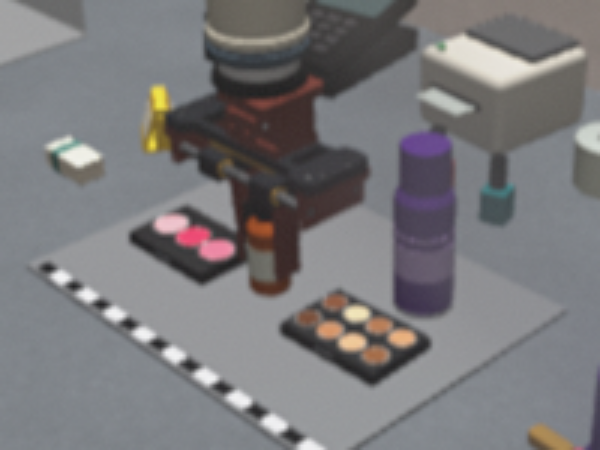

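Request:
{"method": "step_arm", "body": {"rows": "0 0 0.004 0 0 0; 0 0 0.0065 0 0 0; 0 0 0.0078 0 0 0; 0 0 0.0083 0 0 0; 0 0 0.0083 0 0 0"}}

```text
time_s: 28.65
eef_pos: [0.499, -0.0054, 0.0248]
tool_rot: [[-1.0, -0.0, 0.0], [-0.0, 1.0, 0.0], [-0.0, 0.0, -1.0]]
wrist_force: [-1.0, 0.3, 1.3]
gripper_width: 0.0356
```

Request:
{"method": "step_arm", "body": {"rows": "0 0 0 0 0 0; 0 0 0 0 0 0; 0 0 0 0 0 0; 0 0 0 0 0 0", "gripper": 0.32}}

```text
time_s: 29.15
eef_pos: [0.499, -0.0054, 0.0245]
tool_rot: [[-1.0, -0.0, 0.0], [-0.0, 1.0, 0.0], [-0.0, 0.0, -1.0]]
wrist_force: [0.1, -0.7, 0.6]
gripper_width: 0.0595
```

Request:
{"method": "step_arm", "body": {"rows": "0 0 -0.02 0 0 0; 0 0 -0.05 0 0 0; 0 0 -0.09 0 0 0; 0 0.04 -0.12 0 0 0; 0 0.09 -0.13 0 0 0; 0 0.14 -0.13 0 0 0; 0 0.19 -0.13 0 0 0; 0 0.24 -0.13 0 0 0; 0.01 0.29 -0.12 0 0 0; 0.02 0.34 -0.12 0 0 0; 0.03 0.38 -0.12 0 0 0; 0.03 0.38 -0.12 0 0 0", "gripper": 0}}

```text
time_s: 30.65
eef_pos: [0.4677, 0.3769, 0.1439]
tool_rot: [[-1.0, -0.004, -0.001], [-0.004, 1.0, -0.0], [0.001, -0.0, -1.0]]
wrist_force: [-0.7, -0.1, 0.2]
gripper_width: 0.0876
```

```bash
python3 - <<'E'
from h import *
t=r.camera("top"); s=r.camera("side"); cv2.imwrite("pics/t13.png",t["img"])
np.savez("m13.npz",t=t["img"])
a=cv2.resize(t["img"][165:210,125:185],None,fx=12,fy=12,interpolation=cv2.INTER_CUBIC); cv2.imwrite("pics/mk.png",a)
import pickle; pickle.dump((t,s),open("d13.pkl","wb"))
E

```

```text
(no output)
```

View pics/mk.png

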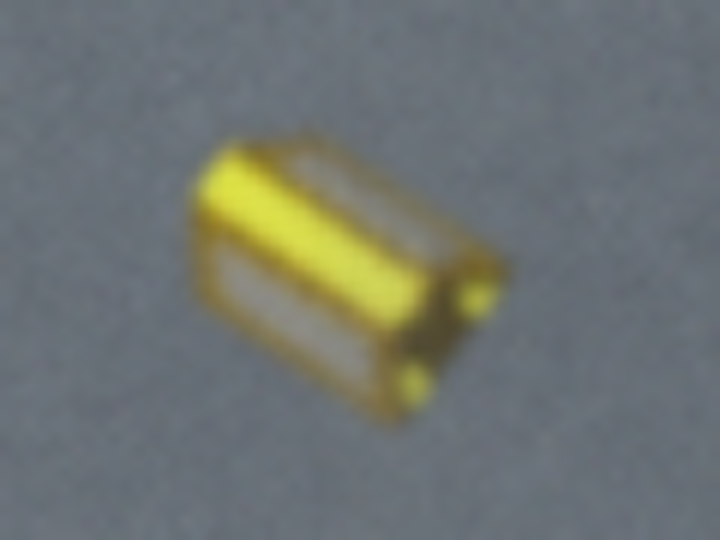

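View pics/t13.png

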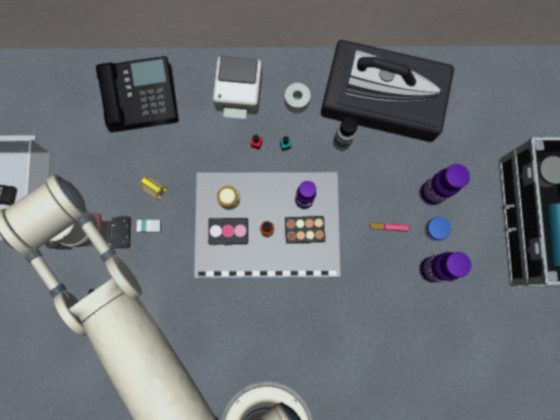

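```bash
python3 - <<'E'
from h import *
import pickle
t,s=pickle.load(open("d13.pkl","rb"))
f=lambda x,y:(125+(x+.5)/12-.5,165+(y+.5)/12-.5)
def L(a,b,z):
    p,q=ray(t,f(*a),z),ray(t,f(*b),z); d=p-q; print(((p+q)/2).round(4),np.degrees(np.arctan2(d[1],d[0])).round(1),np.linalg.norm(d).round(4))
L((217,178),(408,305),.047); L((205,305),(393,422),.002); L((315,135),(505,265),.002)
m=np.zeros((420,560),np.uint8)
# own segmentation : chroma + enclosed hull
lab=cv2.cvtColor(t["img"],cv2.COLOR_BGR2LAB).astype(int); q=(lab[...,2]>138); q[:165]=0;q[210:]=0;q[:,:125]=0;q[:,185:]=0
h=np.zeros((420,560),np.uint8); cv2.fillConvexPoly(h,cv2.convexHull(np.argwhere(q)[:,::-1].astype(np.int32)),1)
for a in(-20,-35,-45): print(fitbox([t],[h.astype(float)],[.617,.294,np.radians(a)],(.04,.054,0,.049,.012)),a)
E
python3 go.py .618 .2935 .12 57
```

```text
[0.6167 0.2934 0.047 ] 55.9 0.0509
[0.5988 0.306  0.002 ] 57.6 0.0504
[0.6358 0.2823 0.002 ] 55.1 0.0528
(array([ 0.61753566,  0.29438179, -0.5477615 ]), np.float64(0.8591154321159614)) -20
(array([ 0.61752257,  0.29364988, -0.59672751]), np.float64(0.8623820809517171)) -35
(array([ 0.61716449,  0.29454234, -0.63097653]), np.float64(0.864128163454841)) -45
t 30.75 pos [0.4689 0.3744 0.1443] jaw 90.0 w 0.0879 F [-0.   0.4  0.2] q [ 35.   5.  79.  -0.  96. -55.]
ROW -0.149 -0.081 0.0243 -0.05 0.01 33.05 dist 0.171
```

Request:
{"method": "step_arm", "body": {"rows": "-0.03 -0.016 0.01 0 0 9; -0.07 -0.035 0.02 0 0 18; -0.11 -0.06 0.024 0 0 28; -0.1482 -0.0805 0.024 0 0 34; -0.1482 -0.0805 0.04 0 0 34; -0.1482 -0.0805 0.08 0 0 34; -0.1482 -0.0805 0.115 0 0 34; -0.1482 -0.0805 0.13 0 0 34; -0.1482 -0.0805 0.13 0 0 34"}}

```text
time_s: 31.88
eef_pos: [0.6162, 0.2936, 0.0134]
tool_rot: [[-0.829, 0.559, -0.002], [0.559, 0.829, -0.001], [0.001, -0.002, -1.0]]
wrist_force: [1.0, -0.5, 1.1]
gripper_width: 0.0882
```

Request:
{"method": "step_arm", "body": {"rows": "0 0 0 0 0 0; 0 0 0 0 0 0; 0 0 0 0 0 0; 0 0 0 0 0 0; 0 0 0 0 0 0; 0 0 0 0 0 0; 0 0 0 0 0 0", "gripper": 1, "squeeze": 12}}

```text
time_s: 32.75
eef_pos: [0.6175, 0.2942, 0.0152]
tool_rot: [[-0.829, 0.559, 0.001], [0.559, 0.829, 0.0], [-0.001, 0.001, -1.0]]
wrist_force: [-0.5, 0.2, 3.7]
gripper_width: 0.0538
```

```bash
python3 - <<'E'
from h import *
s=r.camera("side"); t=r.camera("top"); cv2.imwrite("pics/s14.png",cv2.resize(s["img"][100:250,150:350],None,fx=3,fy=3))
E
python3 go.py .4415 -.0053 .08 90
```

```text
t 32.85 pos [0.6175 0.2943 0.0152] jaw 56.0 w 0.0541 F [ 0.1 -0.2  6. ] q [ 23.  21.  73.   0.  85. -33.]
ROW -0.0216 -0.3467 -0.0651 0.04 0.05 -33.99 dist 0.353
```

View pics/s14.png

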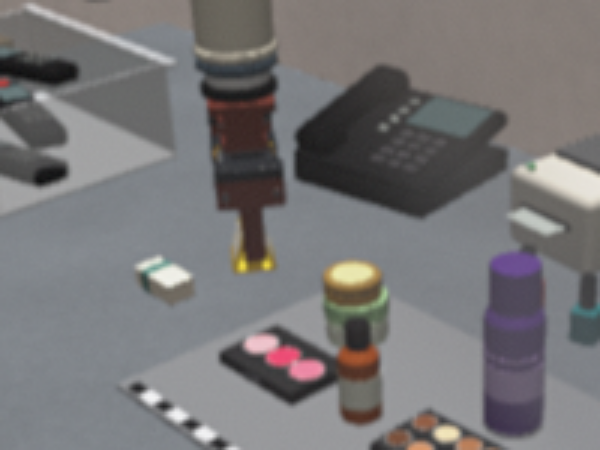

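```bash
python3 - <<'E'
from h import *
t=r.camera("top"); s=r.camera("side")
for n,z0,p,x0 in(("amber_bottle_center",.004,PROF["amber_bottle_center"],[.4995,-.005]),("purple_can_center",.004,PROF["purple_can_center"],[.58,-.105]),("brass_tin_center",.049,PROF["brass_tin_center"],[.584,.095])):
  for nm,c in(("T",t),("S",s)):
    for d in r.trace(c,n):
        v,i=fit([c],[d["pixels"].astype(float)],p,x0,z0)
        if i>.4: print(n,nm,v.round(4),round(i,3),round(d["p"],2))
for n,px in(("pink",(228,231)),("brown",(305,230))):
    p=ray(t,px,.018)[:2]; v,i=fitbox([t],[palmask(t,p)],[*p,0],(.070,.104,.004,.018)); print(n,v[:2].round(4),np.degrees(v[2]).round(2),round(i,3))
# pan/cap colour: black cap of bottle
E
python3 go.py .4415 -.0053 .08 90
```

```text
amber_bottle_center T [ 0.4996 -0.0076] 0.866 0.59
amber_bottle_center S [ 5.033e-01 -2.000e-04] 0.931 0.56
purple_can_center T [ 0.5789 -0.1064] 0.949 0.74
purple_can_center S [ 0.5841 -0.1017] 0.973 0.92
brass_tin_center T [0.5813 0.0942] 0.899 0.85
brass_tin_center S [0.5864 0.0994] 0.905 0.49
pink [0.4984 0.0954] -0.1 0.986
brown [ 0.5005 -0.1061] 1.46 0.981
t 33.25 pos [0.6175 0.2943 0.0152] jaw 56.0 w 0.054 F [-0.7  0.9  5.1] q [ 23.  21.  73.   0.  85. -33.]
ROW -0.0216 -0.3467 -0.0651 0.04 0.05 -33.99 dist 0.353
```

Request:
{"method": "step_arm", "body": {"rows": "0 0 -0.01 0 0 0; 0 0 -0.04 0 0 0; 0 0 -0.09 0 0 0; 0 -0.03 -0.115 0 0 -4; -0.004 -0.08 -0.115 0 0 -10; -0.008 -0.13 -0.115 0 0 -16; -0.012 -0.19 -0.115 0 0 -22; -0.016 -0.25 -0.115 0 0 -28; -0.02 -0.3 -0.115 0 0 -34; -0.0216 -0.335 -0.1 0 0 -34; -0.0216 -0.3467 -0.07 0 0 -34; -0.0216 -0.3467 -0.035 0 0 -34; -0.0216 -0.3467 -0.016 0 0 -34; -0.0216 -0.3467 -0.014 0 0 -34; -0.0216 -0.3467 -0.014 0 0 -34"}}

```text
time_s: 35.12
eef_pos: [0.4418, -0.0053, 0.0296]
tool_rot: [[-1.0, -0.0, 0.001], [-0.0, 1.0, -0.0], [-0.001, -0.0, -1.0]]
wrist_force: [-0.5, 1.0, 0.0]
gripper_width: 0.0544
```

```bash
python3 - <<'E'
from h import *
s=r.camera("side"); cv2.imwrite("pics/s15.png",cv2.resize(s["img"][140:310,170:390],None,fx=3,fy=3))
E
python3 go.py .4412 -.0053 .0192 90
```

```text
t 35.17 pos [ 0.4421 -0.0054  0.03  ] jaw 90.0 w 0.0533 F [ 0.4  0.3 -1.1] q [ -5. -17. 111.  -0.  86. -95.]
ROW 0.0009 0.0001 0.0108 -0.01 0.11 0.02 dist 0.011
```

View pics/s15.png

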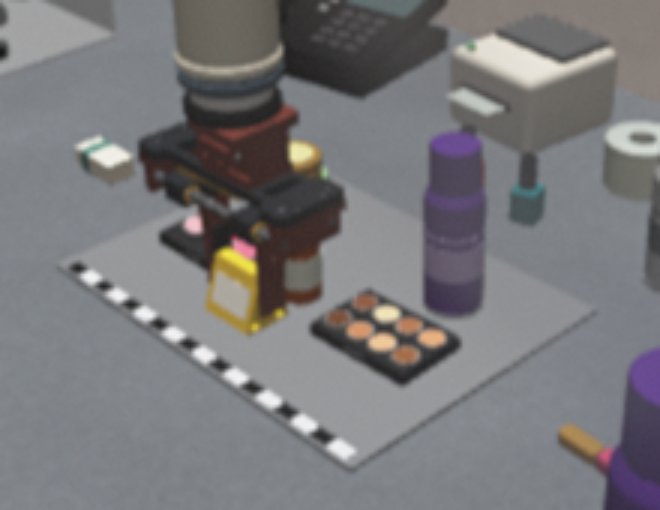

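Request:
{"method": "step_arm", "body": {"rows": "0.0004 0 0.004 0 0 0; 0.0004 0 0.008 0 0 0; 0.0004 0 0.0095 0 0 0; 0.0004 0 0.01 0 0 0; 0.0004 0 0.01 0 0 0"}}

```text
time_s: 35.8
eef_pos: [0.4408, -0.0054, 0.0192]
tool_rot: [[-1.0, -0.0, 0.0], [-0.0, 1.0, 0.0], [-0.0, 0.0, -1.0]]
wrist_force: [-4.0, -0.1, 5.0]
gripper_width: 0.054
```

Request:
{"method": "step_arm", "body": {"rows": "0 0 -0.0005 0 0 0; 0 0 -0.0005 0 0 0"}}

```text
time_s: 36.05
eef_pos: [0.4409, -0.0054, 0.0191]
tool_rot: [[-1.0, -0.0, 0.0], [-0.0, 1.0, 0.0], [-0.0, 0.0, -1.0]]
wrist_force: [-1.3, 0.1, 2.3]
gripper_width: 0.0539
```

Request:
{"method": "step_arm", "body": {"rows": "0 0 0 0 0 0; 0 0 0 0 0 0; 0 0 0 0 0 0; 0 0 0 0 0 0", "gripper": 0.15}}

```text
time_s: 36.55
eef_pos: [0.4408, -0.0054, 0.0189]
tool_rot: [[-1.0, -0.0, -0.0], [-0.0, 1.0, 0.0], [0.0, 0.0, -1.0]]
wrist_force: [0.5, -1.0, 0.6]
gripper_width: 0.0744
```

Request:
{"method": "step_arm", "body": {"rows": "0 0 -0.02 0 0 0; 0 0 -0.05 0 0 0; 0 0 -0.1 0 0 0; 0 0 -0.15 0 0 0; 0 0.05 -0.18 0 0 0; 0 0.1 -0.18 0 0 0; 0 0.15 -0.18 0 0 0; 0 0.2 -0.18 0 0 0; 0 0.25 -0.18 0 0 0; 0 0.3 -0.18 0 0 0; 0 0.35 -0.18 0 0 0; 0.02 0.38 -0.18 0 0 0; 0.02 0.38 -0.18 0 0 0", "gripper": 0}}

```text
time_s: 38.17
eef_pos: [0.4196, 0.3763, 0.1985]
tool_rot: [[-1.0, -0.004, -0.001], [-0.004, 1.0, -0.0], [0.001, -0.0, -1.0]]
wrist_force: [-0.6, -0.6, 0.3]
gripper_width: 0.0879
```

```bash
python3 - <<'E'
from h import *
t=r.camera("top"); s=r.camera("side"); cv2.imwrite("pics/t16.png",t["img"]); 
cv2.imwrite("pics/t16c.png",cv2.resize(t["img"][155:290,185:355],None,fx=4.4,fy=4.4,interpolation=cv2.INTER_CUBIC)); cv2.imwrite("pics/s16.png",cv2.resize(s["img"][150:310,170:390],None,fx=3.5,fy=3.5))
P=dict(PROF)
for n,z0,x0 in(("amber_bottle_center",.004,[.4995,-.005]),("purple_can_center",.004,[.58,-.105]),("brass_tin_center",.049,[.584,.095]),("silver_can_center",0,[.74,-.213]),("blue_jar_center",0,[.4964,-.453])):
  for nm,c in(("T",t),("S",s)):
    for d in r.trace(c,n):
        v,i=fit([c],[d["pixels"].astype(float)],P[n],x0,z0)
        if i>.4: print(n,nm,v.round(4),round(i,3),round(d["p"],2))
for nm,c in(("T",t),("S",s)):
  for d in r.trace(c,"marker_center"):
    v,i=fitbox([c],[d["pixels"].astype(float)],[.441,-.005,0],(.04,.054,.004,.053,.012))
    if i>.3: print("marker",nm,v[:2].round(4),np.degrees(v[2]).round(1),round(i,3))
for n,px in(("pink",(228,231)),("brown",(305,230))):
    p=ray(t,px,.018)[:2]; v,i=fitbox([t],[palmask(t,p)],[*p,0],(.070,.104,.004,.018)); print(n,v[:2].round(4),np.degrees(v[2]).round(2),round(i,3))
E
```

```text
amber_bottle_center T [ 0.4992 -0.0082] 0.74 0.71
amber_bottle_center S [ 0.504  -0.0009] 0.913 0.6
purple_can_center T [ 0.58   -0.1065] 0.938 0.72
purple_can_center S [ 0.5819 -0.1037] 0.951 0.69
brass_tin_center T [0.5816 0.0931] 0.956 0.86
brass_tin_center S [0.589  0.1015] 0.853 0.77
silver_can_center T [ 0.7394 -0.2135] 0.924 0.71
silver_can_center S [ 0.7473 -0.2083] 0.957 0.71
blue_jar_center T [ 0.4959 -0.4534] 0.937 0.82
blue_jar_center S [ 0.4996 -0.4512] 0.92 0.88
marker S [ 0.4417 -0.004 ] 2.0 0.933
pink [0.4985 0.0954] -0.05 0.985
brown [ 0.5006 -0.106 ] 1.33 0.981
```

View pics/t16c.png

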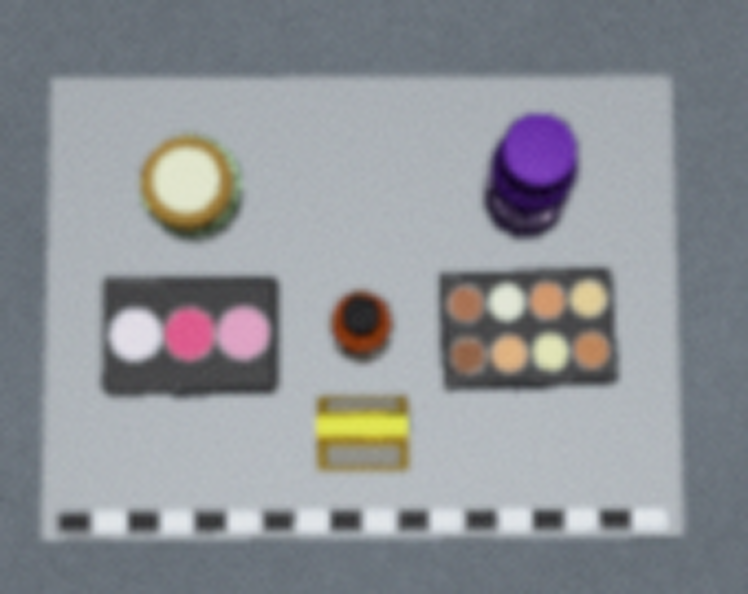

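View pics/s16.png

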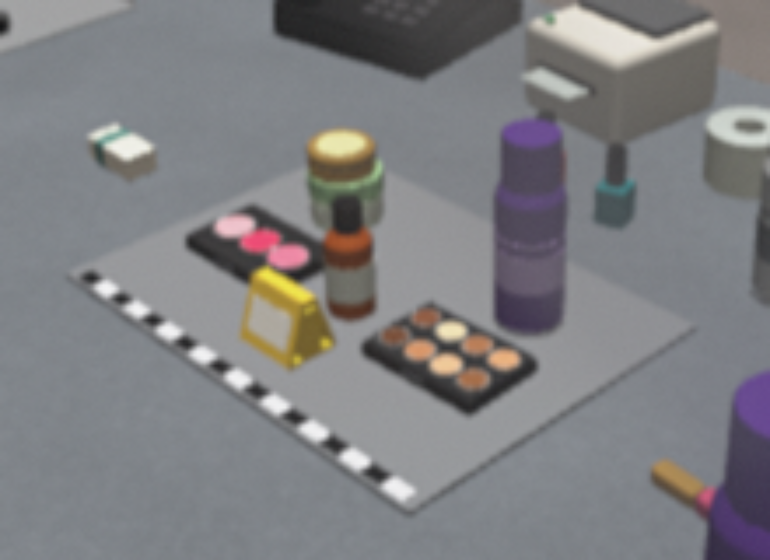

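```bash
python3 - <<'E'
from h import *
t=r.camera("top"); k=14; x0,y0,x1,y1=205,170,255,215
im=cv2.resize(t["img"][y0:y1,x0:x1],None,fx=k,fy=k,interpolation=cv2.INTER_CUBIC)
for R,z,xy,col in((.030,.049,(.584,.095),(0,255,0)),(.027,.071,(.583,.0945),(0,0,255)),(.029,.004,(.584,.095),(255,0,0))):
    p=proj(t,np.c_[xy[0]+R*np.cos(A),xy[1]+R*np.sin(A),np.full(48,z)])
    cv2.polylines(im,[((p-[x0,y0]+.5)*k).astype(np.int32)],True,col,1)
cv2.imwrite("pics/ov17.png",im); print(r.observe()["time_s"])
E
```

```text
38.925
```

View pics/ov17.png

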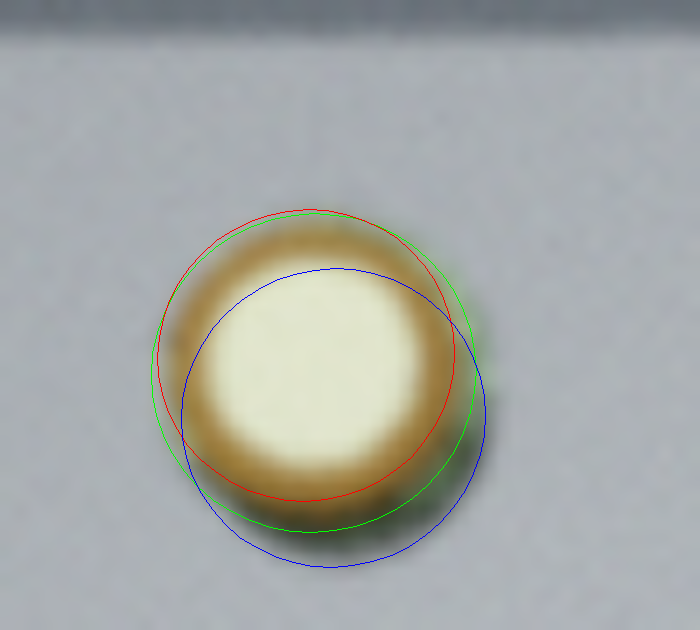

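```bash
python3 -c "
from cell import r
print(r.close_job())"
```

```text
the job is handed in; nothing more can be done
None
```

The layout is done and handed in at about 39 s of the 134 s allowed. I placed the purple can (the smallest of the three), the green jar, the brass tin on the jar, the amber bottle and the yellow marker, in that order. Each was lowered to light contact (at most 5 N) before release, with no drops or knocks seen.

**Last pictures:**
- Everything is upright, and the robot is clear of all of it.
- The palettes read within 0.3 mm of their first positions. The silver can and blue jar have not moved, within measuring noise.
- By the arm's readings, the gaps are about 20 mm from the can and the jar to their palettes, and about 20 mm from the bottle to the marker.
- The tin looks centred on the jar to within about 1–2 mm.

**Checks that disagreed:**
- The two cameras differ from each other by 2–8 mm (calibration or network error).
- The top camera puts the placed things about 1–3 mm right (−y) of where the arm set them. So the side-to-side centring could be off by that much, and the jar's gap could be nearer 18 mm.
- The last top-view check did not find the marker with the network. I confirmed it by eye there and by the side-view fit (1–2 mm from target). That fit showed a 2° turn, while the top picture and the gripper reading showed it square.

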